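# Lock the sample cell in its holder

## Task

One of the two cell holders on the bench has a glass cell with a red stopper standing under its black ring. On that holder, push the sprung plunger down into its housing by its orange fin, slide the brass keeper fully home under the blue catch so that it traps the plunger down, then let go. Do not press down the plunger of the empty holder.

Things in the scene. Friction and masses are not known exactly. Their poses are not given: they have to be found in the camera images.
- full_fin (a point): Centre of the upright orange fin on the holder with the glass cell; with the plunger up it is 108 mm above the table. z is up. Fin: 14 mm thick (y), 36 mm wide (x), 40 mm tall, on a brass keeper plate (46 x 56 x 8 mm, top 20 mm below this point). Keeper and fin slide to +y and ride down with the plunger. A black ring lies 63 mm to +x. Nothing on the holder is higher than the fin.
- full_plunger (a joint): How far that holder's plunger, under the brass keeper, is pushed straight down, in m: 0 is up (sprung, its start), 0.022 the bottom stop. The push needed is about 2.5 N at the top and 9 N at the bottom. 0.014 or more lets the keeper under the catch; trapped, it rests at about 0.014.
- full_keeper (a joint): How far that holder's keeper has slid to the fin's +y, in m: starts at 0 to 0.006; 0.030 is the stop, fully home, its tongue 20 mm under the catch. Takes 1 to 3 N and stays where left. The blue catch begins 68 mm to +y of where the fin stands at 0; its lip is 74 to 96 mm above the table and stops the tongue at 0.010 unless the plunger is down.
- spare_plunger (a joint): The same plunger travel, in m, of the other holder, alike but with no cell under its ring: it must stay up (0).

How it is judged (in metres and radians):
On the way, in this order (a step that is already met when the one before it is completed fails the run):
1. the loaded holder's plunger is pushed at least 13 mm down with its keeper still clear of the catch (value of joint full_plunger above 0.013 m and value of joint full_keeper below 0.014 m).
2. its keeper is slid under the catch (value of joint full_plunger above 0.011 m and value of joint full_keeper above 0.02 m), for 0.2 s.
At the end, for the whole second after the job is handed in: The fin is let go and the loaded holder's plunger stays at least 11 mm down, trapped at rest by its keeper, which has slid more than 20 mm (at least 10 mm of its tongue under the catch); the empty holder's plunger is up (within 6 mm) (all of step 2 and velocity of joint full_plunger between -0.01 and 0.01 m/s and velocity of joint full_keeper between -0.01 and 0.01 m/s and value of joint spare_plunger below 0.006 m); the robot touches nothing.
It fails at once if the empty holder's plunger is pressed more than 8 mm (value of joint spare_plunger above 0.008 m).
It also fails if it takes over 32 s, if anything falls off the work surface, if the arm or the gripper's body presses on something with over 40 N, if the wrist force passes 120 N, or if a joint passes its speed limit or range.

## Robot

A 6-joint arm with a two-finger parallel gripper is mounted at the origin on the work surface. World frame = base frame: x ahead of the robot, y to its left, z up, the work surface at z = 0. Lengths are in mm, angles in rad, forces in N, time in s.
With the tool pointing down it reaches from about 275 to 975 mm from the base axis. Payload 8.4 kg.
Tool frame: the origin (TCP) lies at the very end of the fingers, on their centre line; the grasp point (between the pads) lies 19 mm behind it (ctrl.grip_depth is the distance from the TCP to the grasp point, in mm); z points along the fingers, y is the line along which they close (so a half turn about z gives the same grasp; the last joint's range is limited). The gripper opens to 92 mm and grips with 3 to 60 N. Pads are 20 mm wide; open, the fingers measure 128 mm over their backs; the gripper's body (75 mm by 189 mm) begins 69 mm behind the grasp point.
Start: joints at [1.318, 0.353, 1.633, -0, 1.155, -0.002], TCP at [155.11, 605.449, 214.583] pointing down, gripper open.
Joint ranges: [-2.63, 2.63], [-0.92, 2.1], [0.06, 2.66], [-1.3, 4.44], [0, 2.69], [-3.02, 3.02]. Speed limits (rad/s): [2.22, 2.22, 2.79, 3.14, 3.14, 3.14].

## Interface

Orientations are given as a rotation vector (axis times angle).
In Python, from station import ctrl gives the robot as it stands.
- The arm moves only by the tool apply_moves, never from a script. Its argument "steps" is a list that holds one entry, the list of rows, each a list of 7 numbers: the shift along the world's x, y, z in m, then the turn, a rotation vector about the world's x, y, z in degrees, then the closure, from 0 (fully open) to 1 (shut). In form: [[[x, y, z, ax, ay, az, grip], ...]]. A call has exactly 5 rows; each row is the pose to reach, as a shift and turn from the pose commanded when the call began; what a row does not reach only later rows make up. A row lasts 1/8 s, in which the tool goes at most 62.5 mm and 10.7 degrees, less where a joint would pass 70% of its speed; a pose out of reach is approached as far as the arm can. A call with a gripper value outside its range is refused whole. The fingers move at their own pace and stop on an object; "squeeze" is the grip in N (left out, the last holds). Time passes only in rows, so rows that repeat a pose let the fingers close, or fill a call up. It gives the time, the measured TCP pose, the force, the opening and the grip force at its end, in the units of the state.
- ctrl.get_obs(): the state, without advancing time (a new reading comes with each control period).
- ctrl.camera(name): name is "scene" or "top" or "wrist"; returns a dict with "img" (480x640x3 uint8, blue, green, red), "fovy" (degrees; the focal length in pixels is half the picture's height over the tangent of half this angle, whatever the lens; pixels are square), "cx", "cy" (the principal point, pixels), "view" (4x4, takes a point from world to camera coordinates). Camera axes: x right, y down, z forward; pixel columns grow to the right and rows downward; lengths in mm; the calibration is good to about 2 mm. A picture is of the moment at which its call begins. There is no depth.
- ctrl.finish_job(): hands the job in; it is judged then, once.
The state is a dict: "clock": time; "q": joint angles; "joint_vel": joint speeds; "joint_torque": joint torques, N m; "tool_pos": TCP position; "eef_rot": TCP orientation; "force": force on the tool from outside, world axes, zero at the start; "wrist_torque": the same for the moment, N m; "grip_width": finger opening in mm; "grasp_force": force on a finger pad.
Only numpy, scipy, OpenCV 4.12 (cv2) and the standard library are available. Lean on these libraries where they do the work, as an engineer would, in place of code of your own. Each camera call takes 0.05 s, during which the arm holds its last target. There are 200 camera calls.

## Working session

There is one attempt and no reset: what is moved stays moved. The work goes in short steps, Python scripts to look and compute and a tool call to move; the robot and the scene stay as the last step left them, time stands still between calls to the robot, and variables do not carry over. Pictures are saved under pics/ and viewed, at most 10 in all, crops included, and the job is handed in when it is done.

Besides the shell and the picture viewer there is one more tool, called after "Emit:" as a command line: name --argument value ..., lists and objects as JSON in quotes. apply_moves: Moves the arm, as the interface text tells. Its arguments: {"type":"object","properties":{"steps":{"type":"array"},"squeeze":{"type":"number"}},"required":["steps"]}

```bash
mkdir -p pics
cat > h.py <<'E'
import numpy as np,cv2
from station import ctrl
def K(c):
    f=240/np.tan(np.radians(c['fovy'])/2); return f
def ray(c,u,v):
    V=np.array(c['view']);R=V[:3,:3];t=V[:3,3]
    d=R.T@np.array([(u-c['cx'])/K(c),(v-c['cy'])/K(c),1]);return -R.T@t,d
def onz(c,u,v,z):
    o,d=ray(c,u,v);return o+d*(z-o[2])/d[2]
def tri(r):
    A=0;b=0
    for o,d in r:
        d=d/np.linalg.norm(d);P=np.eye(3)-np.outer(d,d);A=A+P;b=b+P@o
    return np.linalg.solve(A,b)
def proj(c,p):
    q=np.array(c['view'])@np.append(p,1);return q[:2]/q[2]*K(c)+[c['cx'],c['cy']]
def orange(c,lo=(8,150,120),hi=(18,255,255)):
    h=cv2.cvtColor(c['img'],cv2.COLOR_BGR2HSV);m=cv2.inRange(h,lo,hi)
    n,l,s,ce=cv2.connectedComponentsWithStats(m)
    return [(s[i].tolist(),ce[i].round(1).tolist()) for i in range(1,n) if s[i][4]>40]
E
python3 - <<'E'
from h import *
for n in("scene","top"):
    c=ctrl.camera(n);cv2.imwrite(f'pics/{n}1.png',c['img']);print(n,c['fovy'],ray(c,320,240),orange(c))
print(ctrl.get_obs())
E
```

```text
scene 44.47808292007525 (array([1057.88992947, -450.41343952,  535.24123562]), array([-0.67570543,  0.51424208, -0.52841013])) [([453, 189, 17, 11, 76], [461.2, 194.3]), ([187, 265, 24, 36, 184], [199.3, 275.4])]
top 42.23534759328372 (array([378.79484974, -43.17890038, 931.55160321]), array([ 2.02359983e-01, -2.36158689e-04, -9.79364477e-01])) [([135, 226, 17, 25, 249], [142.6, 238.1]), ([443, 253, 17, 28, 385], [450.8, 265.9])]
{'clock': 0.1, 'q': array([ 1.31758039e+00,  3.53603742e-01,  1.63407174e+00, -3.88802772e-06,
        1.15520864e+00, -2.45134579e-03]), 'joint_vel': array([-0.00037128, -0.00151677, -0.00148101, -0.00098231,  0.00020739,
        0.00011026]), 'joint_torque': array([-7.19419568e-04, -5.94905591e+01, -3.34931839e+01,  6.98646647e-02,
        1.84031250e-02, -7.95871870e-05]), 'tool_pos': array([155.00735602, 604.9975757 , 213.91812587]), 'eef_rot': array([-3.92846168e-01, -3.11677075e+00,  2.01268879e-03]), 'force': array([0.14020938, 0.25524821, 0.61996193]), 'wrist_torque': array([-0.01271455,  0.0547076 ,  0.02859499]), 'grasp_force': 0.0, 'grip_width': 91.70497032787445}
```

View pics/scene1.png

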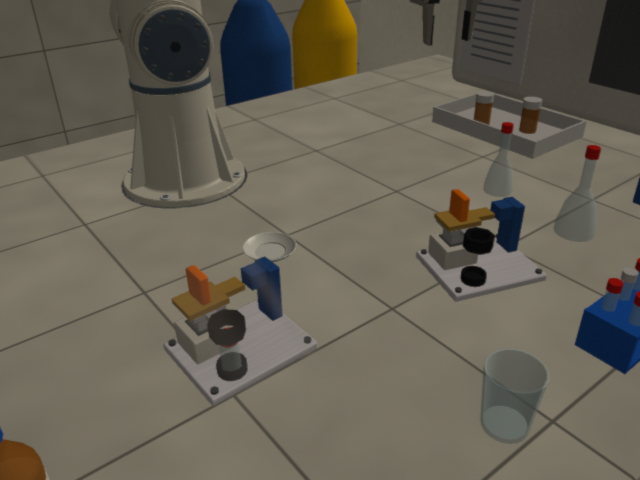

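View pics/top1.png

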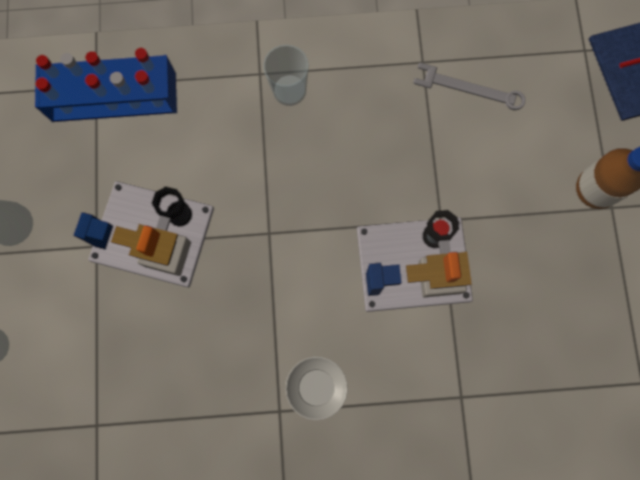

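The loaded holder is the one with the red stopper in the ring: its fin is at top px (452,266) and scene px (199,285). The empty one is at top (147,238) and scene (460,205).

Run:
```python
from h import *
from scipy.spatial.transform import Rotation as Ro
cs=ctrl.camera("scene");ct=ctrl.camera("top")
for c,pts in((cs,[(199,285),(195,275),(190,302),(232,288)]),(ct,[(452,266),(453,258),(440,266),(415,272)])):
    h=cv2.cvtColor(c['img'],cv2.COLOR_BGR2HSV);print([h[v,u].tolist() for u,v in pts])
def big(c,lo,hi,box):
    h=cv2.cvtColor(c['img'],cv2.COLOR_BGR2HSV);m=cv2.inRange(h,lo,hi)
    k=np.zeros_like(m);x0,y0,x1,y1=box;k[y0:y1,x0:x1]=m[y0:y1,x0:x1]
    q=max(cv2.findContours(k,0,1)[0],key=cv2.contourArea);r=cv2.minAreaRect(q)
    return q,r
o=((5,150,60),(13,255,255))
qs,rs=big(cs,*o,(150,240,260,330));qt,rt=big(ct,*o,(400,230,500,310))
print(rs,rt)
p=tri([ray(cs,*rs[0]),ray(ct,*rt[0])]);print('fin',p,proj(cs,p),proj(ct,p))
b=cv2.boxPoints(rt);print('top corners@128',[onz(ct,*x,128).round(1).tolist() for x in b])
q,r=big(ct,(14,120,60),(25,255,255),(400,230,500,310));print('brass',r,[onz(ct,*x,88).round(1).tolist() for x in cv2.boxPoints(r)])
print(Ro.from_rotvec(ctrl.get_obs()['eef_rot']).as_matrix().round(3))
for i,(c,x,y) in enumerate(((cs,150,240),(ct,350,210))):
    cv2.imwrite(f'pics/z{i}.png',cv2.resize(c['img'][y:y+105,x:x+140],None,fx=5,fy=5,interpolation=2))
```

```text
[[11, 174, 95], [11, 205, 132], [19, 156, 111], [19, 172, 111]]
[[11, 201, 161], [11, 201, 156], [18, 152, 114], [18, 153, 115]]
((198.41444396972656, 284.51507568359375), (40.31819534301758, 19.753597259521484), 79.99201965332031) ((451.6222839355469, 266.91705322265625), (28.28303337097168, 15.52923583984375), 82.40535736083984)
fin [ 499.00938001 -215.42058444  108.82671576] [197.57310029 284.53311649] [450.90433586 266.63834495]
top corners@128 [[513.9, -201.8, 128.0], [515.1, -222.2, 128.0], [477.8, -222.7, 128.0], [476.7, -202.5, 128.0]]
brass ((438.0346374511719, 270.8465270996094), (32.13970184326172, 61.79180908203125), 84.2894058227539) [[518.9, -159.2, 88.0], [520.9, -244.5, 88.0], [476.5, -243.5, 88.0], [474.5, -159.0, 88.0]]
[[-0.969  0.248 -0.   ]
 [ 0.248  0.969 -0.001]
 [-0.    -0.001 -1.   ]]
```

View pics/z0.png

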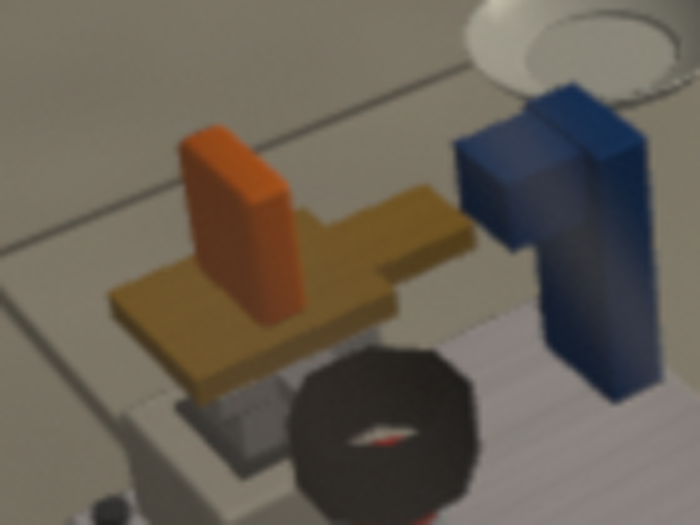

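View pics/z1.png

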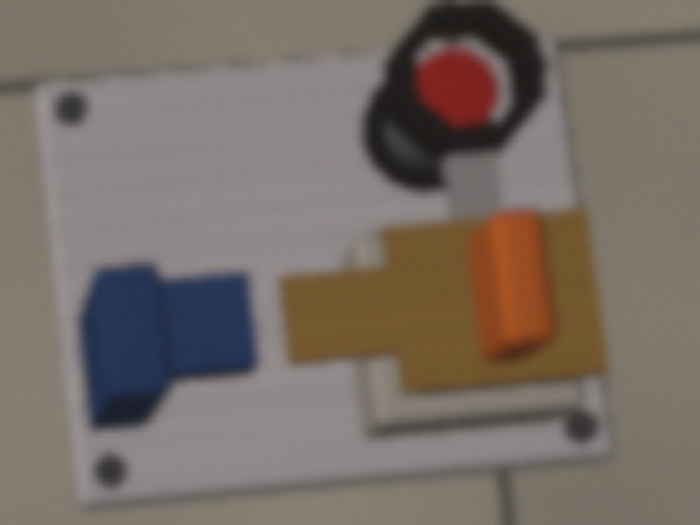

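The crops show the loaded holder: the fin's top face, the brass tongue pointing to the blue catch, and the red stopper in the ring. Next I'll get the yaw from the straight edges.

Run:
```python
from h import *
ct=ctrl.camera("top");cs=ctrl.camera("scene")
P=lambda u,v,z:onz(ct,350+u/5,210+v/5,z)
S=lambda u,v:ray(cs,150+u/5,240+v/5)
T=lambda u,v:ray(ct,350+u/5,210+v/5)
for a,b,z in(((38,85),(555,38),12),((85,505),(608,450),12),((585,210),(605,372),88),((540,212),(553,335),128),((402,390),(605,372),88),((285,277),(385,268),88),((38,85),(85,505),12),((555,38),(608,450),12)):
    d=P(*b,z)-P(*a,z);a=np.degrees(np.arctan2(d[1],d[0]));print(np.linalg.norm(d).round(1),(a%90).round(1))
# fin top face centre, two views
print('fintop',tri([S(234,161),T(521,278)]), 'ontop',P(521,278,128))
print('tongue tip corner', tri([S(428,185),T(290,362)]), tri([S(475,228),T(283,278)]))
print('lip corner', tri([S(455,143),T(253,370)]), 'spare')
```

```text
158.0 0.9
155.8 1.6
45.1 0.0
32.7 89.2
55.7 0.7
27.6 0.8
127.8 1.3
125.9 0.3
fintop [ 498.0342961  -214.98829731  126.55601069] ontop [ 497.24428992 -215.85847019  128.        ]
tongue tip corner [ 485.79977518 -157.67904691   86.72071458] [ 509.29974539 -158.01145199   86.25354584]
lip corner [ 483.3097689  -146.76757008   94.03979998] spare
```

Emit:
apply_moves --steps '[[[0.023,-0.055,0,0,0,3,0.3],[0.046,-0.11,0,0,0,6,0.3],[0.069,-0.165,0,0,0,9,0.3],[0.092,-0.22,0,0,0,12,0.3],[0.115,-0.275,0,0,0,15.3,0.3]]]'

```text
clock: 0.92
tool_pos: [270.5, 328.8, 214.7]
eef_rot: [-0.029, 3.141, 0.001]
force: [1.6, -0.2, 0.7]
grip_width: 64.1
grasp_force: 0.0
```

Emit:
apply_moves --steps '[[[0.023,-0.055,0,0,0,0,0.6],[0.046,-0.11,0,0,0,0,0.6],[0.069,-0.165,0,0,0,0,0.6],[0.092,-0.22,0,0,0,0,0.6],[0.115,-0.275,0,0,0,0,0.6]]]'

```text
clock: 1.55
tool_pos: [385.7, 53.6, 215.0]
eef_rot: [-0.025, 3.14, 0.0]
force: [0.6, -0.2, -0.4]
grip_width: 36.6
grasp_force: 0.0
```

Emit:
apply_moves --steps '[[[0.023,-0.054,0,0,0,0,0.6],[0.046,-0.108,0,0,0,0,0.6],[0.069,-0.162,0,0,0,0,0.6],[0.092,-0.216,0,0,0,0,0.6],[0.113,-0.271,0,0,0,0,0.6]]]'

```text
clock: 2.17
tool_pos: [498.7, -217.6, 214.7]
eef_rot: [-0.025, 3.141, -0.0]
force: [-0.5, 0.4, 0.4]
grip_width: 37.1
grasp_force: 0.0
```

Run:
```python
from h import *
c=ctrl.camera("wrist");cv2.imwrite('pics/w1.png',c['img'])
print(ctrl.get_obs()['tool_pos'],orange(c,(5,150,60),(13,255,255)),proj(c,[497.8,-215.5,128]),proj(c,[497.8,-215.5,108]),ray(c,320,240))
```

```text
[ 501.32019533 -223.39615527  214.91919564] [([303, 215, 20, 51, 838], [312.8, 241.0])] [316.89394539 244.0799333 ] [316.59306129 237.81188332] (array([ 427.4362419 , -220.04156826,  385.58539656]), array([ 0.25178157,  0.02596214, -0.9677017 ]))
```

View pics/w1.png

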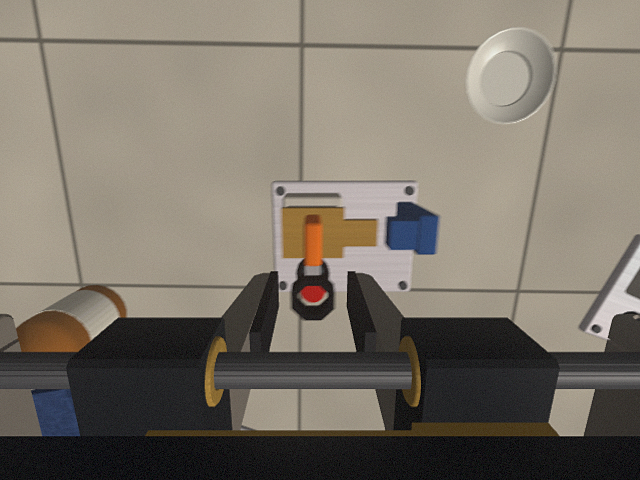

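Emit:
apply_moves --steps '[[[0,0,0,0,0,0,0.6],[0,0,0,0,0,0,0.6],[0,0,-0.02,0,0,0,0.6],[0,0,-0.035,0,0,0,0.6],[0,0,-0.035,0,0,0,0.6]]]'

```text
clock: 2.85
tool_pos: [497.2, -214.4, 178.6]
eef_rot: [0.027, -3.139, -0.002]
force: [-0.2, 1.1, -0.3]
grip_width: 36.8
grasp_force: 0.0
```

Run:
```python
from h import *
for i in range(3):
    c=ctrl.camera("wrist");o=ctrl.get_obs();m=orange(c,(5,150,60),(13,255,255))
    print(o['tool_pos'],o['eef_rot'],m,proj(c,[497.8,-215.5,118]))
h=cv2.cvtColor(c['img'],cv2.COLOR_BGR2HSV);q=cv2.inRange(h,(5,150,60),(13,255,255));q=max(cv2.findContours(q,0,1)[0],key=cv2.contourArea);r=cv2.minAreaRect(q);print(r)
s=ctrl.camera("scene");t=ctrl.camera("top")
print([onz(c,*m[0][1],z).round(1) for z in (108,118,128)])
cv2.imwrite('pics/w2.png',cv2.resize(c['img'][150:330,220:460],None,fx=3,fy=3))
```

```text
[ 497.78308317 -214.79843689  179.38318635] [ 2.68368347e-02 -3.14057286e+00 -6.92390814e-04] [([300, 224, 21, 60, 1165], [310.1, 254.3])] [312.68751276 255.93566604]
[ 498.20977001 -215.14534583  179.86705233] [-2.65027699e-02  3.14142250e+00  1.77401850e-05] [([301, 223, 20, 60, 1147], [310.6, 253.2])] [313.33919187 254.73596114]
[ 498.42561309 -215.35967838  180.14376244] [-2.62368604e-02  3.14088033e+00 -4.03921921e-04] [([301, 223, 21, 59, 1141], [311.4, 252.3])] [313.85343249 253.90080615]
((311.0, 252.0), (58.0, 20.0), 90.0)
[array([ 499.6, -217.3,  108. ]), array([ 496.6, -217.3,  118. ]), array([ 493.6, -217.3,  128. ])]
```

View pics/w2.png

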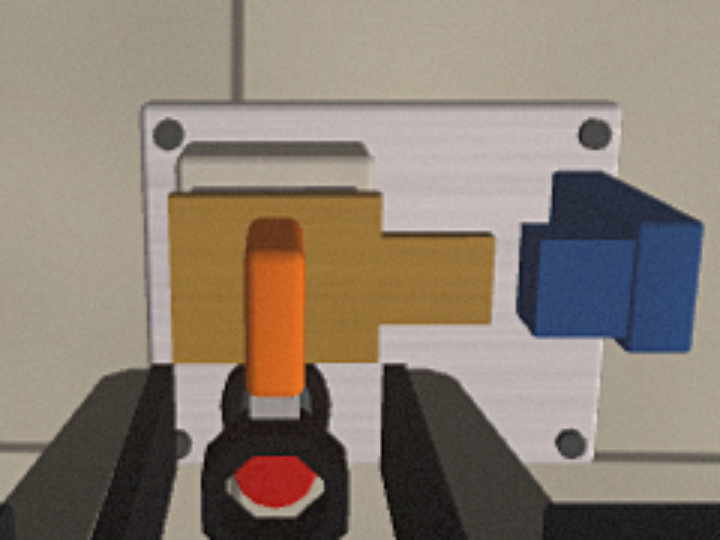

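The fin is centred between the open fingers with its yaw matched, at crop (275,310). Next I descend and grip.

Emit:
apply_moves --steps '[[[0,-0.0015,-0.025,0,0,0,0.6],[0,-0.0015,-0.05,0,0,0,0.6],[0,-0.0015,-0.07,0,0,0,0.6],[0,-0.0015,-0.084,0,0,0,0.6],[0,-0.0015,-0.084,0,0,0,0.6]]]'

```text
clock: 3.72
tool_pos: [497.7, -216.9, 95.0]
eef_rot: [0.025, -3.14, -0.001]
force: [0.2, 0.7, 0.0]
grip_width: 36.6
grasp_force: 0.0
```

Emit:
apply_moves --steps '[[[0,0,0,0,0,0,0.6],[0,0,0,0,0,0,1],[0,0,0,0,0,0,1],[0,0,0,0,0,0,1],[0,0,0,0,0,0,1]]]' --squeeze 30

```text
clock: 4.35
tool_pos: [498.3, -216.3, 95.9]
eef_rot: [-0.025, 3.141, 0.002]
force: [0.4, 5.2, 3.2]
grip_width: 13.6
grasp_force: 30.0
```

Emit:
apply_moves --steps '[[[0,0.001,-0.005,0,0,0,1],[0,0.001,-0.01,0,0,0,1],[0,0.001,-0.015,0,0,0,1],[0,0.001,-0.019,0,0,0,1],[0,0.001,-0.019,0,0,0,1]]]'

```text
clock: 4.97
tool_pos: [498.4, -216.2, 76.6]
eef_rot: [-0.026, 3.141, -0.0]
force: [-0.7, 1.6, 8.3]
grip_width: 13.6
grasp_force: 30.0
```

Run:
```python
from h import *
s=ctrl.camera("scene");o=ctrl.get_obs();print(o['tool_pos'],o['force'],o['wrist_torque'],o['grip_width'])
cv2.imwrite('pics/s2.png',cv2.resize(s['img'][220:380,140:350],None,fx=3,fy=3))
```

```text
[ 498.36959885 -216.2270897    76.72531378] [-1.69786938  1.38962456  9.32766463] [0.29056121 0.26860479 0.00444352] 13.880381393524228
```

View pics/s2.png

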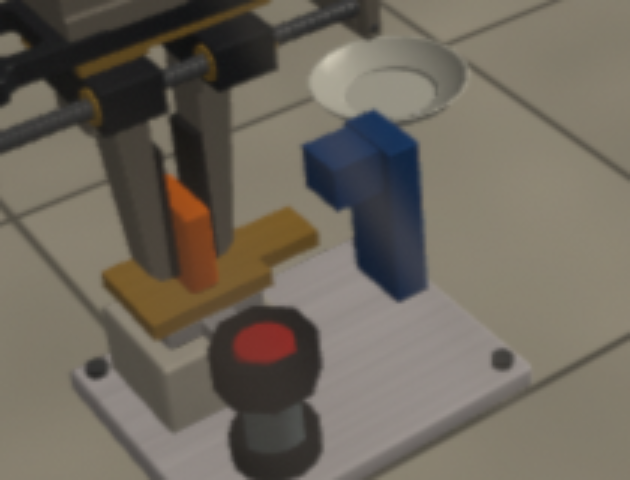

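The plunger is down about 19 mm at about 8.5 N and the keeper is still clear of the catch. Now I slide it.

Emit:
apply_moves --steps '[[[0,0.006,0,0,0,0,1],[0,0.012,0,0,0,0,1],[0,0.018,0,0,0,0,1],[0,0.023,0,0,0,0,1],[0,0.027,0,0,0,0,1]]]'

```text
clock: 5.65
tool_pos: [498.0, -189.4, 76.8]
eef_rot: [0.026, -3.141, 0.001]
force: [-3.7, -1.4, 8.0]
grip_width: 13.8
grasp_force: 30.0
```

Emit:
apply_moves --steps '[[[0,0.001,0,0,0,0,1],[0,0.002,0,0,0,0,1],[0,0.003,0,0,0,0,1],[0,0.004,0,0,0,0,1],[0,0.004,0,0,0,0,1]]]'

```text
clock: 6.28
tool_pos: [497.9, -186.1, 76.8]
eef_rot: [0.027, -3.141, 0.003]
force: [-4.8, -3.8, 8.0]
grip_width: 13.7
grasp_force: 30.0
```

Emit:
apply_moves --steps '[[[0,0.001,0,0,0,0,1],[0,0.001,0,0,0,0,1],[0,0.002,0,0,0,0,1],[0,0.002,0,0,0,0,1],[0,0.002,0,0,0,0,1]]]'

```text
clock: 6.9
tool_pos: [498.0, -185.8, 77.0]
eef_rot: [-0.028, 3.141, -0.007]
force: [-5.8, -13.6, 8.5]
grip_width: 13.7
grasp_force: 30.0
```

Run:
```python
from h import *
s=ctrl.camera("scene");o=ctrl.get_obs();print(o['tool_pos'],o['force'],o['grip_width'])
cv2.imwrite('pics/s3.png',cv2.resize(s['img'][220:380,140:350],None,fx=3,fy=3))
```

```text
[ 498.01734264 -185.84267677   77.07088261] [ -6.48371102 -13.46655744   7.93818965] 14.018018541819899
```

View pics/s3.png

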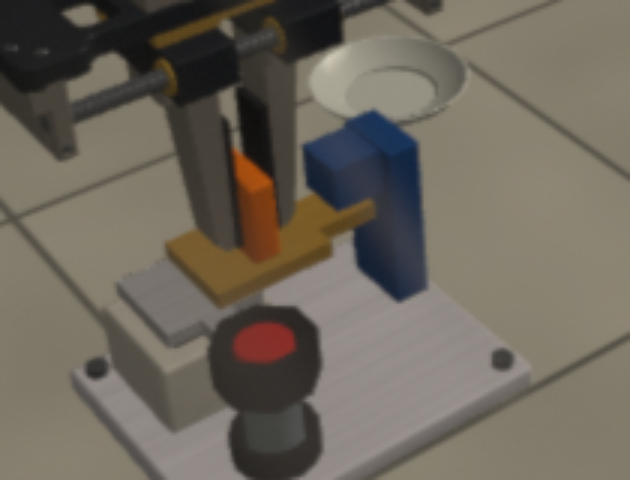

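The tongue is under the catch and the keeper is on its stop: the force jumps to 13 N with no further travel. I'll ease off, let it rise against the catch, and open a little.

Emit:
apply_moves --steps '[[[0,-0.001,0,0,0,0,1],[0,-0.002,-0.0,0,0,0,1],[0,-0.002,0.002,0,0,0,1],[0,-0.002,0.004,0,0,0,1],[0,-0.002,0.0045,0,0,0,1]]]'

```text
clock: 7.58
tool_pos: [497.9, -186.1, 81.3]
eef_rot: [0.026, -3.141, 0.002]
force: [-4.3, -3.9, 7.1]
grip_width: 13.8
grasp_force: 30.0
```

Emit:
apply_moves --steps '[[[0,0,0,0,0,0,1],[0,0,0,0,0,0,0.78],[0,0,0,0,0,0,0.74],[0,0,0,0,0,0,0.74],[0,0,0,0,0,0,0.74]]]'

```text
clock: 8.2
tool_pos: [498.1, -185.0, 80.9]
eef_rot: [0.026, -3.141, -0.0]
force: [-0.1, 0.2, 1.1]
grip_width: 23.5
grasp_force: 0.0
```

Released, and the forces are near zero. Now I lift straight up.

Emit:
apply_moves --steps '[[[0,0,0.01,0,0,0,0.74],[0,0,0.03,0,0,0,0.74],[0,0,0.06,0,0,0,0.74],[0,0,0.1,0,0,0,0.74],[0,0,0.14,0,0,0,0.74]]]'

```text
clock: 8.82
tool_pos: [498.0, -185.0, 223.0]
eef_rot: [-0.026, 3.141, -0.0]
force: [0.4, 0.6, -0.4]
grip_width: 23.8
grasp_force: 0.0
```

Emit:
apply_moves --steps '[[[0,0,0.02,0,0,0,0.74],[0,0,0.02,0,0,0,0.74],[0,0,0.02,0,0,0,0.74],[0,0,0.02,0,0,0,0.74],[0,0,0.02,0,0,0,0.74]]]'

```text
clock: 9.45
tool_pos: [497.7, -184.9, 240.2]
eef_rot: [0.025, -3.14, -0.001]
force: [0.6, 0.1, 0.1]
grip_width: 24.2
grasp_force: 0.0
```

Run:
```python
from h import *
s=ctrl.camera("scene");o=ctrl.get_obs();print(o['tool_pos'],o['force'],o['grip_width'])
cv2.imwrite('pics/s4.png',cv2.resize(s['img'][220:380,140:350],None,fx=3,fy=3))
```

```text
[ 497.8281839  -184.92723779  240.36417255] [ 0.09904031 -0.02222006  0.213599  ] 24.198977504685498
```

View pics/s4.png

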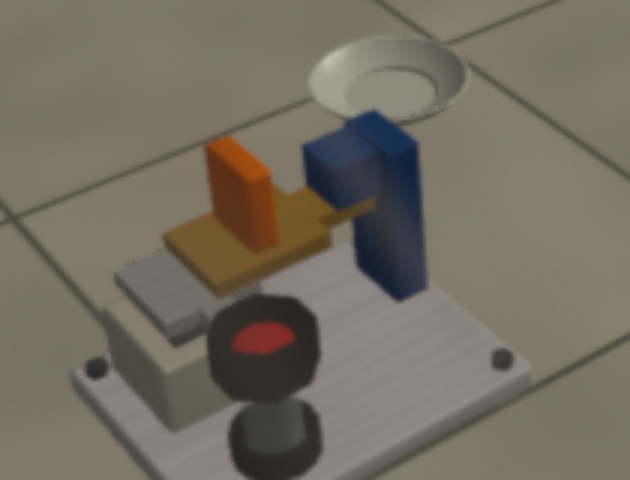

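The keeper's tongue is held under the catch (crop 350,210), the plunger stays down, and the gripper is clear.

```bash
python3 -c "
from station import ctrl
print(ctrl.finish_job())"
```

```text
the job is handed in; nothing more can be done
None
```

The job is handed in, though no verdict came back: in the last image the loaded holder's plunger is trapped down by its keeper under the blue catch and the gripper is clear; I never moved near the empty holder.

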